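# Roll the brass sleeve up to the inspection line

### The arm

A 6-joint arm with a two-finger parallel gripper is mounted at the origin on the work surface. World frame = base frame: x ahead of the robot, y to its left, z up, the work surface at z = 0. Lengths are in m, angles in rad, forces in N, time in s.
With the tool pointing down it reaches from about 0.375 to 0.975 m from the base axis. Payload 3.8 kg.
Tool frame: the origin (TCP) lies between the finger pads; the fingertips stand tcp_to_tips ahead of it and the grasp point (between the pads) lies 8 mm behind it (tcp_to_tips is the distance from the TCP to the fingertips, in m); z points along the fingers, y is the line along which they close (so a half turn about z gives the same grasp; the last joint's range is limited). The gripper opens to 85 mm and grips with 20 to 120 N. Pads are 22 mm wide; open, the fingers measure 114 mm over their backs; the gripper's body (76 mm by 85 mm) begins 54 mm behind the grasp point. The pads swing forward as they close: fully open they stand 13 mm farther back than shut.
Start: joints at [-1.356, 0.264, 1.604, -0, 1.274, -0.037], TCP at [0.168, -0.654, 0.242] pointing down, gripper open.
Joint ranges: [-2.63, 2.63], [-0.94, 2.18], [0.31, 2.57], [-1.31, 4.45], [0, 2.66], [-2.55, 2.55]. Speed limits (rad/s): [2.57, 2.57, 3.14, 3.14, 3.14, 3.14].

### API

Orientations are given as a unit quaternion [x, y, z, w].
In Python, from station import get_obs, camera, finish_job, tcp_to_tips gives the robot as it stands. The module is installed in compiled form; this text tells all that it offers.
- The arm moves only by the tool drive_tool, never from a script. Its argument "deltas" is a list of rows, each a list of 4 numbers: the shift along the tool's x, y, z in mm, then the turn about the tool's z in rad. In form: [[dx, dy, dz, yaw], ...]. A call has 1 to 20 rows; each row shifts and turns the commanded pose from where the row before left it, along the tool's axes as they then stand; what a row does not reach is not made up. A row lasts 1/10 s, in which the tool goes at most 50 mm and 8.59 degrees, less where a joint would pass 70% of its speed; a pose out of reach is approached as far as the arm can. A call is refused whole if a number of a shift passes 50 or a number of a turn 0.15, either way. A call with a gripper value outside its range is refused whole. "gripper" is the finger opening in mm, from 0 to 85.4, set as the call begins (left out, the last holds). The fingers move at their own pace and stop on an object; "squeeze" is the grip in N (left out, the last holds). Time passes only in rows, so rows that do not move let the fingers close. It gives the time, the measured TCP pose, the force, the opening and the grip force at its end, in the units of the state.
- get_obs(): the state, without advancing time (a new reading comes with each control period).
- camera(name): name is "scene" or "side" or "wrist"; returns a dict with "pixels" (480x640x3 uint8, blue, green, red), "depth" (480x640 float32, m along the optical axis (not along the pixel's ray), 0 where there is no reading), "vfov" (degrees; the focal length in pixels is half the picture's height over the tangent of half this angle, whatever the lens; pixels are square), "cx", "cy" (the principal point, pixels), "origin" and "rotation" of the camera in the world; the wrist camera has in their place "tool_from_camera" (4x4, takes a point from camera to tool coordinates, whose origin is the TCP and whose axes are the flange's). Camera axes: x right, y down, z forward; pixel columns grow to the right and rows downward; lengths in m; the calibration is good to about 2 mm. A picture is of the moment at which its call begins: read the wrist's pose just before it.
- finish_job(): hands the job in; it is judged then, once.
The state is a dict: "time_s": time; "joint_pos": joint angles; "qd": joint speeds; "effort": joint torques, N m; "tool_pos": TCP position; "tool_rot": TCP orientation; "contact_force": force on the tool from outside, world axes, zero at the start; "ft_torque": the same for the moment, N m; "gripper_width": finger opening in m; "grip_force": force on a finger pad.
Only numpy, scipy, OpenCV 4.12 (cv2) and the standard library are available. Lean on these libraries where they do the work, as an engineer would, in place of code of your own. Each camera call takes 0.05 s, during which the arm holds its last target. There are 200 camera calls.

### The job

Three sleeves wait side by side along the blue rail of the black roll-check mat. Pushing on its upper half with the fingertips, roll the brass sleeve along the mat, away from the rail, until it lies at rest centred over the yellow line and parallel to it. Do not lift it off the mat, and leave the other two sleeves where they are.

Things in the scene. Friction and masses are not known exactly. Their poses are not given: they have to be found in the camera images.
- brass_sleeve_center (a point): Centre (on the axis, half-way along) of the brass-yellow sleeve, the one to roll: a round metal bush, outer diameter 44 mm, length 60 mm, dark 25 mm bore, 0.4 to 0.65 kg, lying crosswise in one of the three lanes near the rail. Its y axis is the sleeve's own axis; x and z turn as it rolls. Its top is 22 mm above this point, 50 mm above the bench. Pressed on top with 5 N or more it rolls half as far as the fingertip travels.
- line_center (a point): Middle of the yellow line painted across the mat, 16 mm wide and 312 mm long, flat on the mat's top. Its x axis points level along the rolling direction, away from the blue rail; its y axis runs along the line. The sleeve starts 50 to 85 mm from it on its -x side.
- steel_sleeve_center (a point): Centre of the bare grey steel sleeve, to be left alone, same size as the brass one (diameter 44 mm, length 60 mm), lying in another lane near the rail. y along its axis.
- white_sleeve_center (a point): Centre of the white plastic sleeve, to be left alone, same size as the brass one (diameter 44 mm, length 60 mm), lying in another lane near the rail. y along its axis.
- mat: Black rubber mat fixed to the bench, 240 mm (x, the rolling direction) by 320 mm (y), 6 mm thick; origin at the centre of its underside. A blue rail 14 mm wide and 14 mm high on the mat runs along y, centred at x = -100 mm. Lanes at y = -90, 0 and +90 mm; sleeves start at x about -57 mm. The rubber brakes a rolling sleeve: left alone it stops within a few mm and stays.
There are look-alikes about, which are no part of the job. Of the things that look like the part that bears brass_sleeve_center, the middle-sized one is meant.

How it is judged:
By the outcome, as a careful person would: the job done as asked, in the order asked, and still so for the second after the job is handed in, with the robot touching nothing.
It also fails if it takes over 48 s, if anything falls off the work surface, if the arm or the gripper's body presses on something with over 40 N, if the wrist force passes 120 N, or if a joint passes its speed limit or range.

## Working session

There is one attempt and no reset: what is moved stays moved. The work goes in short steps, Python scripts to look and compute and a tool call to move; the robot and the scene stay as the last step left them, time stands still between calls to the robot, and variables do not carry over. Pictures are saved under pics/ and viewed, at most 10 in all, crops included, and the job is handed in when it is done.

Besides the shell and the picture viewer there is one more tool, called after "Request:" as name([rows], argument=value, ...), one row to a line, values as JSON. drive_tool: Moves the arm, as the interface text tells. Its arguments: {"type":"object","properties":{"deltas":{"type":"array","items":{"type":"array","items":{"type":"number"}}},"gripper":{"type":"number"},"squeeze":{"type":"number"}},"required":["deltas"]}

```bash
mkdir -p pics
cat > h.py <<'E'
import numpy as np, cv2
from station import get_obs, camera, finish_job, tcp_to_tips
from scipy.spatial.transform import Rotation as R
def cam(n):
    o=get_obs(); c=camera(n); c['f']=240/np.tan(np.radians(c['vfov'])/2)
    if n=='wrist':
        T=np.array(c['tool_from_camera']); Q=R.from_quat(o['tool_rot']).as_matrix()
        c['rotation']=Q@T[:3,:3]; c['origin']=Q@T[:3,3]+np.array(o['tool_pos'])
    c['rotation']=np.array(c['rotation'])
    if c['rotation'].shape!=(3,3): c['rotation']=R.from_quat(c['rotation']).as_matrix()
    return c
def ray(c,uv,z):
    uv=np.atleast_2d(uv).astype(float)
    d=np.c_[(uv[:,0]-c['cx'])/c['f'],(uv[:,1]-c['cy'])/c['f'],np.ones(len(uv))]@c['rotation'].T
    o=np.array(c['origin']); return o+d*((z-o[2])/d[:,2])[:,None]
E
python3 - <<'E'
from h import *
o=get_obs(); print(o['time_s'],o['tool_pos'],o['tool_rot'],tcp_to_tips,o['contact_force'])
for n in ['scene','side']:
    c=cam(n); cv2.imwrite(f'pics/{n}0.png',c['pixels']); print(n,c['origin'],c['rotation'].round(2).tolist(),c['vfov'])
E
```

```text
0.0 [ 0.16800882 -0.65302655  0.24093978] [ 9.92088378e-01  1.25536337e-01 -9.67360101e-05 -1.12612789e-03] 0.011 [0.05566994 0.5484291  0.99045291]
scene [1.1396223  0.01187904 0.55829017] [[-0.05, 0.61, -0.79], [1.0, 0.04, -0.03], [0.01, -0.79, -0.61]] 55.88889442736492
side [0.47181836 0.55208674 0.43658162] [[-1.0, 0.03, -0.01], [0.02, 0.57, -0.82], [-0.02, -0.82, -0.57]] 54.09464497456091
```

View pics/scene0.png

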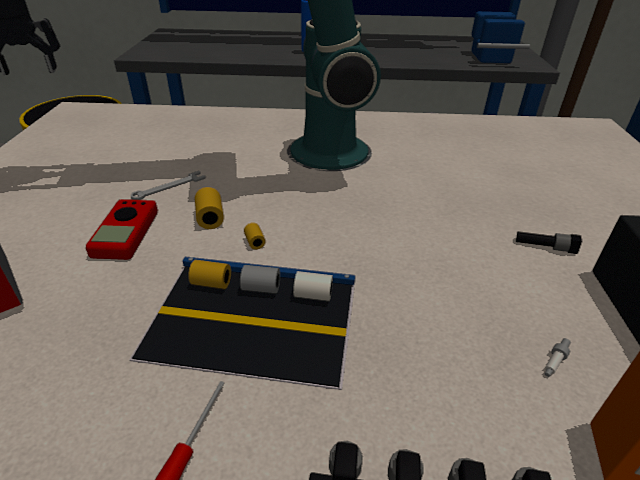

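View pics/side0.png

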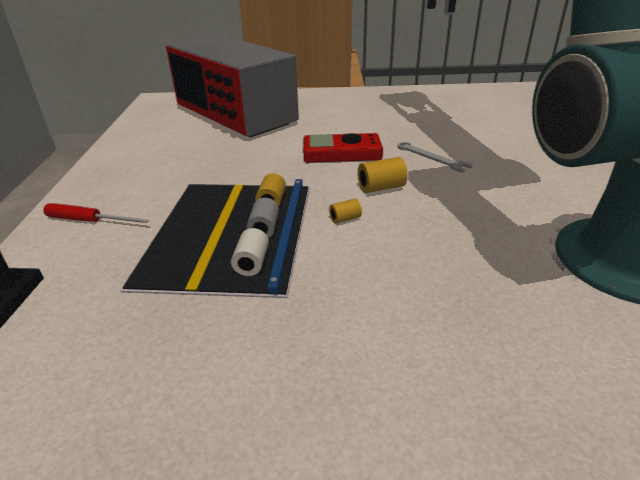

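The scene view shows the mat with the brass sleeve at about (210,275), steel at (260,279), white at (312,286) and the yellow line from (162,310) to (346,330). The big and small brass look-alikes lie off the mat at (208,208) and (254,236).

```bash
cat >> h.py <<'E'
def meas(c,box=None,show=True):
    p=c['pixels']; h=cv2.cvtColor(p,cv2.COLOR_BGR2HSV)
    m=cv2.inRange(h,(15,120,70),(35,255,255)); m=cv2.morphologyEx(m,cv2.MORPH_OPEN,np.ones((3,3)))
    n,l,s,ce=cv2.connectedComponentsWithStats(m); out=[]
    for i in range(1,n):
        if s[i,4]<60: continue
        v,u=np.nonzero(l==i); g=ray(c,np.c_[u,v],0.006)[:,:2]
        mu=g.mean(0); w,V=np.linalg.eigh(np.cov((g-mu).T)); a=V[:,1]*np.sign(V[1,1])
        t=(g-mu)@a; d=c['depth'][v,u]; k=d>0
        P=np.c_[(u-c['cx'])/c['f']*d,(v-c['cy'])/c['f']*d,d][k]@c['rotation'].T+c['origin']
        print(s[i].tolist(),'plane mid',(mu+a*(t.min()+t.max())/2).round(4),'len',round(np.ptp(t),4),'dir',np.degrees(np.arctan2(-a[0],a[1])).round(2),
         'depth mid',((np.percentile(P,2,0)+np.percentile(P,98,0))/2).round(4),'zmax',np.percentile(P[:,2],98).round(4))
        out.append((s[i],P))
    return out
E
python3 - <<'E'
from h import *
for n in ['scene','side']:
    c=cam(n); print(n)
    for s,P in meas(c):
        top=P[P[:,2]>np.percentile(P[:,2],98)-.004]
        print('   top',top.mean(0).round(4),top.min(0).round(4),top.max(0).round(4))
E
```

```text
scene
[19, 113, 8, 15, 67] plane mid [-0.1222 -0.9271] len 0.1234 dir -56.69 depth mid [-0.936  -1.5408 -0.3646] zmax -0.2162
[195, 187, 28, 41, 777] plane mid [ 0.3065 -0.2604] len 0.1687 dir -73.63 depth mid [ 0.35   -0.2448  0.031 ] zmax 0.0572
[245, 223, 18, 20, 243] plane mid [ 0.3979 -0.1457] len 0.0662 dir -77.27 depth mid [ 0.4269 -0.1394  0.0281] zmax 0.0349
[189, 260, 37, 28, 830] plane mid [ 0.5292 -0.2089] len 0.0978 dir -44.99 depth mid [ 0.5612 -0.1968  0.0342] zmax 0.0501
[159, 306, 187, 30, 1513] plane mid [ 0.6386 -0.1117] len 0.311 dir -5.84 depth mid [ 0.6387 -0.111   0.0061] zmax 0.0081
   top [-0.6419 -1.3115 -0.2184] [-0.707  -1.3465 -0.2201] [-0.564  -1.2519 -0.2152]
   top [ 0.3486 -0.2453  0.0554] [ 0.3062 -0.2666  0.0532] [ 0.3881 -0.2207  0.0583]
   top [ 0.4262 -0.1369  0.0327] [ 0.4023 -0.1539  0.0309] [ 0.4477 -0.1232  0.0352]
   top [ 0.5566 -0.1951  0.0485] [ 0.5417 -0.2253  0.0462] [ 0.5704 -0.1653  0.0519]
   top [ 0.6391 -0.1076  0.0062] [ 0.6141 -0.2658  0.0041] [0.6622 0.0424 0.0088]
side
[240, 0, 123, 88, 4501] plane mid [ 0.5292 -1.8104] len 1.9
[... 264 characters left out ...]
0.5533 -0.1932  0.0369] zmax 0.05
[185, 185, 58, 105, 1139] plane mid [ 0.6379 -0.1114] len 0.3098 dir -5.79 depth mid [ 0.6389 -0.1087  0.0061] zmax 0.0076
[331, 199, 30, 24, 509] plane mid [ 0.419  -0.1577] len 0.0851 dir -17.07 depth mid [ 0.4208 -0.1316  0.0196] zmax 0.0337
   top [ 0.5552 -1.192   0.2002] [ 0.3747 -1.212   0.196 ] [ 0.7055 -1.1726  0.2058]
   top [ 0.3469 -0.2433  0.0547] [ 0.3074 -0.2643  0.0523] [ 0.3864 -0.2231  0.0575]
   top [ 0.5534 -0.1928  0.0483] [ 0.538  -0.2262  0.046 ] [ 0.5701 -0.1374  0.051 ]
   top [ 0.6403 -0.0876  0.0061] [ 0.6147 -0.2657  0.0037] [0.6618 0.0437 0.0084]
   top [ 0.4229 -0.1357  0.032 ] [ 0.3992 -0.1509  0.0298] [ 0.447  -0.1202  0.035 ]
```

Request:
drive_tool([
  [10, -8, 0, 0],
  [20, -15, 0, 0],
  [25, -19, 0, 0],
  [25, -19, 0, 0],
  [25, -19, 0, 0],
  [25, -19, 0, 0],
  [25, -19, 0, 0],
  [25, -19, 0, 0],
  [25, -19, 0, 0],
  [25, -19, 0, 0],
  [25, -19, 0, 0],
  [25, -19, 0, 0],
  [25, -19, 0, 0],
  [25, -19, 0, 0],
  [25, -19, 0, 0],
  [25, -19, 0, 0],
  [25, -19, 0, 0],
  [25, -19, 0, 0],
  [20, -15, 0, 0],
  [10, -8, 0, 0],
], gripper=0)

```text
time_s: 2.2
tool_pos: [0.5272, -0.1977, 0.2423]
tool_rot: [0.992, 0.127, 0.0, -0.0]
contact_force: [-0.3, -0.1, -0.1]
gripper_width: -0.0001
grip_force: 0.0
```

Request:
drive_tool([
  [0, 0, 0, 0.1],
  [0, 0, 0, 0.1],
  [0, 0, 0, 0.1],
  [0, 0, 0, 0.05],
  [0, 0, 0, 0],
])

```text
time_s: 2.7
tool_pos: [0.526, -0.2001, 0.2422]
tool_rot: [0.999, -0.049, -0.0, 0.0]
contact_force: [0.4, -0.7, 0.1]
gripper_width: 0.0004
grip_force: 0.0
```

```bash
cat > look.py <<'E'
import sys
from h import *
o=get_obs(); print(o['time_s'],np.round(o['tool_pos'],4),np.degrees(R.from_quat(o['tool_rot']).as_euler('xyz')).round(2),np.round(o['contact_force'],2))
c=cam('wrist'); cv2.imwrite(sys.argv[1],c['pixels']); meas(c)
E
python3 look.py pics/w1.png
```

```text
2.7 [ 0.526  -0.2001  0.2422] [ 1.7999e+02  2.0000e-02 -5.6400e+00] [ 0.36 -0.67  0.07]
[38, 81, 336, 21, 6432] plane mid [ 0.6384 -0.112 ] len 0.3109 dir -5.74 depth mid [ 0.6386 -0.1122  0.006 ] zmax 0.0077
[271, 152, 68, 49, 3157] plane mid [ 0.5507 -0.1951] len 0.0676 dir -7.79 depth mid [ 0.5554 -0.1962  0.0404] zmax 0.0502
[242, 274, 43, 52, 1212] plane mid [ 0.4168 -0.1359] len 0.0633 dir -83.06 depth mid [ 0.4262 -0.1382  0.0244] zmax 0.0341
[349, 314, 44, 44, 1033] plane mid [ 0.3591 -0.2535] len 0.0608 dir -80.65 depth mid [ 0.3793 -0.2479  0.0299] zmax 0.0568
```

View pics/w1.png

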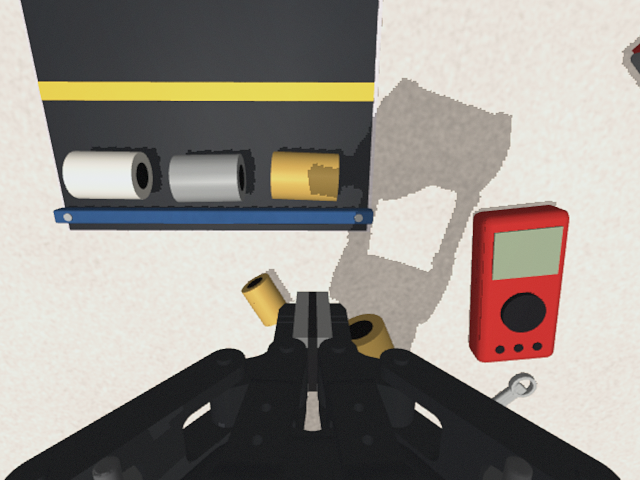

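```bash
cat > fit.py <<'E'
import sys
from h import *
from scipy.optimize import least_squares
L=np.array([.6385,-.1115]); a=np.radians(-5.77); X=np.array([np.cos(a),np.sin(a)]); Y=np.array([-X[1],X[0]])
o=get_obs(); t=np.array(o['tool_pos']); d=t[:2]-L
print(o['time_s'],'tcp line xy',(1e3*np.r_[d@X,d@Y]).round(1),'z',t[2].round(4),'F',np.round(o['contact_force'],1))
for n in sys.argv[1:]:
    c=cam(n); h=cv2.cvtColor(c['pixels'],cv2.COLOR_BGR2HSV); m=cv2.inRange(h,(15,100,40),(35,255,255)); v,u=np.nonzero(m); D=c['depth'][v,u]
    P=np.c_[(u-c['cx'])/c['f']*D,(v-c['cy'])/c['f']*D,D]@c['rotation'].T+c['origin']
    q=P[:,:2]-L; q=np.c_[q@X,q@Y,P[:,2]]
    ln=q[(q[:,2]<.011)&(q[:,2]>.001)&(abs(q[:,0])<.02)&(abs(q[:,1])<.17)]
    k=(D>0)&(abs(q[:,1]+.09)<.06)&(q[:,0]>-.11)&(q[:,0]<.05)&(q[:,2]>.026)&(q[:,2]<.056); q=q[k]
    r=least_squares(lambda p:np.hypot(q[:,0]-p[0]-p[1]*(q[:,1]+.09),q[:,2]-p[2])-.022,[np.median(q[:,0]),0,.028],loss='soft_l1',f_scale=.002)
    print(n,len(q),'sleeve x mm',(r.x[0]*1e3).round(2),'tilt deg',np.degrees(-np.arctan(r.x[1])).round(2),'z',r.x[2].round(4),'y',(500*sum(np.percentile(q[:,1],[1,99]))).round(1), 'line x',(1e3*ln[:,0].mean()).round(2))
E
python3 fit.py wrist scene side
```

```text
2.75 tcp line xy [-103.   -99.5] z 0.2423 F [-0.2 -1.1 -0.5]
wrist 3154 sleeve x mm -75.76 tilt deg -2.06 z 0.0273 y -92.8 line x 0.06
scene 783 sleeve x mm -76.0 tilt deg -2.0 z 0.0273 y -90.8 line x 0.56
side 552 sleeve x mm -75.36 tilt deg -2.34 z 0.0267 y -91.7 line x -0.6
```

Request:
drive_tool([
  [10, -4, 10, 0],
  [10, -4, 20, 0],
  [0, 0, 30, 0],
  [0, 0, 30, 0],
  [0, 0, 30, 0],
  [0, 0, 25, 0],
  [0, 0, 15, 0],
  [0, 0, 10, 0],
  [0, 0, 4, 0],
  [0, 0, 0, 0],
  [0, 0, 0, 0],
])

```text
time_s: 4.0
tool_pos: [0.5482, -0.1945, 0.0695]
tool_rot: [0.999, -0.049, 0.001, 0.0]
contact_force: [-0.6, 0.1, 0.5]
gripper_width: 0.0004
grip_force: 0.0
```

```bash
python3 fit.py
```

```text
4.0 tcp line xy [-81.5 -91.7] z 0.0695 F [-0.6  0.1  0.5]
```

Request:
drive_tool([
  [-3, 0, 4, 0],
  [0, 0, 2, 0],
  [0, 0, 1, 0],
  [0, 0, 1, 0],
  [0, 0, 0, 0],
  [0, 0, 0, 0],
])

```text
time_s: 4.6
tool_pos: [0.5447, -0.194, 0.0608]
tool_rot: [0.999, -0.049, 0.001, 0.0]
contact_force: [-0.0, -0.7, 2.2]
gripper_width: 0.0
grip_force: 1.6
```

Request:
drive_tool([
  [0, 0, 0.5, 0],
  [0, 0, 0, 0],
])

```text
time_s: 4.8
tool_pos: [0.5451, -0.194, 0.0608]
tool_rot: [0.999, -0.049, 0.001, 0.0]
contact_force: [0.7, 0.5, 5.7]
gripper_width: 0.0001
grip_force: 2.8
```

Request:
drive_tool([
  [0, 0, 0.5, 0],
  [2, 0, 0, -0.005],
  [4, 0, 0, -0.005],
  [4, 0, 0, -0.005],
  [4, 0, 0, -0.005],
  [4, 0, 0, -0.005],
  [4, 0, 0, -0.005],
  [4, 0, 0, -0.005],
  [4, 0, 0, 0],
  [4, 0, 0, 0],
  [2, 0, 0, 0],
  [0, 0, 0, 0],
  [0, 0, 0, 0],
])

```text
time_s: 6.1
tool_pos: [0.5816, -0.1983, 0.0608]
tool_rot: [1.0, -0.031, 0.002, 0.001]
contact_force: [-0.3, -3.0, 5.4]
gripper_width: 0.0002
grip_force: 2.9
```

```bash
python3 fit.py scene side
```

```text
6.1 tcp line xy [-47.9 -92.1] z 0.0608 F [-0.3 -3.   5.4]
scene 672 sleeve x mm -56.98 tilt deg -2.6 z 0.0273 y -91.4 line x 0.44
side 489 sleeve x mm -57.09 tilt deg -1.19 z 0.0264 y -92.0 line x -0.62
```

Request:
drive_tool([
  [0, 0, -5, 0.035],
  [-6, 0, 0, 0],
  [-12, 0, 0, 0],
  [0, 0, 3, 0],
  [0, 0, 1, 0],
  [0, 0, 0.7, 0],
  [0, 0, 0.4, 0],
  [0, 0, 0, 0],
  [2, 0, 0, 0],
  [4, 0, 0, 0],
  [4, 0, 0, 0],
  [4, 0, 0, 0],
  [4, 0, 0, 0],
  [4, 0, 0, 0],
  [4, 0, 0, 0],
  [4, 0, 0, 0],
  [4, 0, 0, 0],
  [2, 0, 0, 0],
  [0, 0, 0, 0],
])

```text
time_s: 8.1
tool_pos: [0.5998, -0.1996, 0.0608]
tool_rot: [0.999, -0.049, 0.002, 0.001]
contact_force: [-0.1, -1.7, 7.0]
gripper_width: -0.0002
grip_force: 3.6
```

Request:
drive_tool([
  [0, 0, -6, 0],
  [-10, 0, -20, 0],
  [-30, 0, -30, 0],
  [-30, 0, -30, 0],
  [-20, 0, -10, 0],
  [0, 0, 0, 0],
  [0, 0, 0, 0],
])

```text
time_s: 8.8
tool_pos: [0.5083, -0.1894, 0.1551]
tool_rot: [0.999, -0.049, 0.0, -0.0]
contact_force: [1.2, -0.1, -1.3]
gripper_width: -0.0003
grip_force: 0.0
```

```bash
python3 fit.py scene side wrist
```

```text
8.8 tcp line xy [-121.7  -90.6] z 0.1551 F [ 1.2 -0.1 -1.3]
scene 880 sleeve x mm -38.15 tilt deg -2.34 z 0.0274 y -92.1 line x 0.48
side 558 sleeve x mm -37.81 tilt deg -1.37 z 0.0266 y -92.6 line x -0.22
wrist 6734 sleeve x mm -37.89 tilt deg -2.15 z 0.0273 y -94.0 line x -0.04
```

Request:
drive_tool([
  [15, 1, 0, 0],
  [30, 1, 0, 0],
  [25, 0, 10, 0],
  [5, 0, 25, 0],
  [0, 0, 25, 0],
  [0, 0, 20, 0],
  [0, 0, 10, 0],
  [0, 0, 2, 0],
  [0, 0, 2, 0],
  [0, 0, 0, 0],
], gripper=30)

```text
time_s: 9.95
tool_pos: [0.5835, -0.1991, 0.0618]
tool_rot: [0.999, -0.049, 0.001, 0.0]
contact_force: [-0.4, 0.3, 0.4]
gripper_width: 0.0303
grip_force: 0.0
```

Request:
drive_tool([
  [0, 0, 1, 0],
  [0, 0, 1, 0],
  [0, 0, 0, 0],
])

```text
time_s: 10.25
tool_pos: [0.5837, -0.1993, 0.0604]
tool_rot: [0.999, -0.049, 0.001, 0.0]
contact_force: [-0.0, 0.2, 3.2]
gripper_width: 0.03
grip_force: 1.8
```

Request:
drive_tool([
  [0, 0, 1, 0],
  [0, 0, 1, 0],
  [3, 0, 0.5, 0],
  [4, 0, 0, 0],
  [4, 0, 0, 0],
  [3, 0, 0, 0],
  [0, 0, 0, -0.015],
  [0, 0, 0, -0.015],
  [0, 0, 0, -0.015],
  [0, 0, 0, -0.015],
  [0, 0, 0, -0.015],
  [0, 0, 0, -0.015],
  [0, 0, 0, 0],
])

```text
time_s: 11.55
tool_pos: [0.5998, -0.2014, 0.0604]
tool_rot: [1.0, -0.004, 0.003, 0.001]
contact_force: [-0.3, -0.4, 12.2]
gripper_width: 0.03
grip_force: 5.7
```

Request:
drive_tool([
  [0, 0, -6, 0],
  [-10, 0, -20, 0.04],
  [-30, 0, -30, 0.05],
  [-30, 0, -30, 0],
  [-10, 0, -10, 0],
  [0, 0, 0, 0],
  [0, 0, 0, 0],
])

```text
time_s: 12.25
tool_pos: [0.5173, -0.1948, 0.1521]
tool_rot: [0.999, -0.049, 0.0, -0.0]
contact_force: [0.4, 0.4, -0.9]
gripper_width: 0.0298
grip_force: 0.0
```

```bash
python3 fit.py scene wrist
```

```text
12.25 tcp line xy [-112.2  -95.1] z 0.1521 F [ 0.4  0.4 -0.9]
scene 894 sleeve x mm -30.95 tilt deg 2.55 z 0.0274 y -92.3 line x 0.54
wrist 6854 sleeve x mm -30.89 tilt deg 2.65 z 0.0273 y -94.3 line x 0.12
```

Request:
drive_tool([
  [15, -1, 0, 0],
  [30, 0, 0, 0],
  [25, 0, 10, 0],
  [2, 0, 25, 0],
  [0, 0, 25, 0],
  [0, 0, 20, 0],
  [0, 0, 8, 0],
  [0, 0, 2, 0],
  [0, 0, 1.5, 0],
  [0, 0, 1, 0],
  [0, 0, 1, 0],
  [0, 0, 0, 0],
])

```text
time_s: 13.55
tool_pos: [0.5896, -0.2012, 0.0605]
tool_rot: [0.999, -0.049, 0.001, 0.0]
contact_force: [-0.6, -0.0, 0.7]
gripper_width: 0.03
grip_force: 1.0
```

Request:
drive_tool([
  [3, 0, 0.3, 0],
  [4, 0, 0, 0],
  [4, 0, 0, 0],
  [4, 0, 0, 0],
  [3, 0, 0, 0],
  [0, 0, 0, 0.015],
  [0, 0, 0, 0.015],
  [0, 0, 0, 0.015],
  [0, 0, 0, 0.005],
  [3, 0, 0, 0],
  [4, 0, 0, 0],
  [4, 0, 0, 0],
  [3, 0, 0, 0],
  [2, 0, 0, 0],
  [0, 0, 0, 0],
])

```text
time_s: 15.05
tool_pos: [0.6241, -0.2043, 0.0604]
tool_rot: [0.997, -0.074, 0.001, -0.0]
contact_force: [0.9, 4.5, 5.9]
gripper_width: 0.0301
grip_force: 3.1
```

Request:
drive_tool([
  [0, 0, -6, 0],
  [-10, 0, -20, -0.03],
  [-30, 0, -30, -0.02],
  [-30, 0, -30, 0],
  [-20, 0, -10, 0],
  [0, 0, 0, 0],
  [0, 0, 0, 0],
])

```text
time_s: 15.75
tool_pos: [0.5331, -0.1954, 0.1551]
tool_rot: [0.999, -0.049, 0.001, 0.0]
contact_force: [-0.2, 0.1, 0.1]
gripper_width: 0.0302
grip_force: 0.0
```

```bash
python3 fit.py scene wrist
```

```text
15.75 tcp line xy [-96.4 -94. ] z 0.1551 F [-0.2  0.1  0.1]
scene 934 sleeve x mm -13.58 tilt deg 2.6 z 0.0273 y -91.1 line x 0.78
wrist 6702 sleeve x mm -13.55 tilt deg 2.66 z 0.0273 y -93.6 line x 0.04
```

Request:
drive_tool([
  [16, 0, 0, 0],
  [30, 0, 0, 0],
  [28, 0, 10, 0],
  [2, 0, 25, 0],
  [0, 0, 25, 0],
  [0, 0, 20, 0],
  [0, 0, 10, 0],
  [0, 0, 3, 0],
  [0, 0, 1, 0],
  [0, 0, 1, 0],
  [0, 0, 1, 0],
  [0, 0, 0, 0],
])

```text
time_s: 17.05
tool_pos: [0.61, -0.2026, 0.0604]
tool_rot: [0.999, -0.049, 0.001, 0.0]
contact_force: [0.2, 1.5, 4.4]
gripper_width: 0.0299
grip_force: 2.4
```

Request:
drive_tool([
  [3, 0, 0.5, 0],
  [4, 0, 0.5, 0],
  [4, 0, 0.5, 0],
  [3, 0, 0.5, 0],
  [0, 0, 0, 0],
  [0, 0, 0, 0.015],
  [0, 0, 0, 0.015],
  [0, 0, 0, 0.015],
  [0, 0, 0, 0.01],
  [0, 0, 0, 0],
  [3, 0, -0.5, 0],
  [4, 0, -0.5, 0],
  [3, 0, 0, 0],
  [2, 0, 0, 0],
  [0, 0, 0, 0],
])

```text
time_s: 18.55
tool_pos: [0.6368, -0.2054, 0.0604]
tool_rot: [0.997, -0.077, 0.002, -0.0]
contact_force: [1.1, 4.1, 8.3]
gripper_width: 0.0297
grip_force: 4.2
```

Request:
drive_tool([
  [0, 0, -6, 0],
  [-10, 0, -20, -0.03],
  [-30, 0, -30, -0.025],
  [-30, 0, -30, 0],
  [-20, 0, -10, 0],
  [0, 0, 0, 0],
  [0, 0, 0, 0],
])

```text
time_s: 19.25
tool_pos: [0.545, -0.196, 0.1541]
tool_rot: [0.999, -0.049, 0.001, 0.0]
contact_force: [-0.2, -0.5, -0.2]
gripper_width: 0.03
grip_force: 0.0
```

```bash
python3 fit.py scene wrist
```

```text
19.25 tcp line xy [-84.5 -93.5] z 0.1541 F [-0.2 -0.5 -0.2]
scene 963 sleeve x mm 0.74 tilt deg -0.03 z 0.0273 y -91.8 line x 0.6
wrist 6802 sleeve x mm 0.92 tilt deg 0.15 z 0.0273 y -93.6 line x 0.01
```

```bash
python3 look.py pics/w2.png >/dev/null
```

```text
(no output)
```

View pics/w2.png

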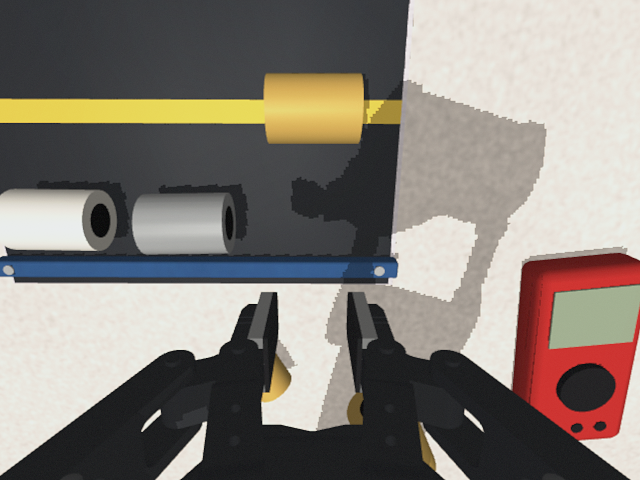

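The brass sleeve, at about (314,108), lies centred and parallel over the yellow line. The steel (184,222) and white (60,218) sleeves are still by the rail, and the gripper is clear.

```bash
python3 -c "from station import finish_job; print(finish_job())"
```

```text
the job is handed in; nothing more can be done
None
```

I rolled the brass sleeve onto the yellow line and handed the job in at about 19 s; it measured within about 1 mm of centre and 0.2° of parallel, and the steel and white sleeves looked undisturbed by the rail in the last picture.

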